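# Strip the vegetable cutter for washing

## Task

The vegetable cutter has to be taken apart for washing. Turn its isolator fully off first; then take the wing nut off the shaft (it comes off only where its hidden slot meets the shaft's lugs, so turn it with a light upward pull until it rises) and put it in the deep tray, then the spacer into the same tray, and last lay the slicing disc flat in the middle of the shallow tray. Set the parts down rather than drop them, leave the isolator off and do not disturb the other things on the counter.

Things in the scene. Friction and masses are not known exactly. Their poses are not given: they have to be found in the camera images.
- machine: Fixed stainless vegetable cutter with its cover off, about 200 x 360 mm and 110 mm high. Origin at table level under its middle. A round bowl base (radius 92 mm) stands on its +y side and a box-shaped motor housing, with the isolator on its flat top, on its -y side. Yaw varies.
- shaft_axis (a point): Point on the upright shaft's axis, on the seat under the disc, 120 mm above the table, 85 mm along the machine's +y from its origin. Heights above it: disc plate 0 to 6 mm, its hub to 30, spacer 30 to 58, wing nut 58 to 126. The shaft is 41 mm thick up to 54 mm.
- shaft_top (a point): Top of the shaft, 76 mm above shaft_axis, hidden inside the nut at first. The top 22 mm of the shaft is 20 mm thick and carries two opposite lugs (7 mm high, flush with the top, 10 mm wide, 40 mm across) that hold the nut down. They stand at an unknown angle about the shaft (this point's yaw does not tell it).
- isolator (a joint): Rotary isolator on the motor housing, rad: 0 = off, 1.571 = on. Off is a quarter turn anticlockwise from on, seen from above. Stops at both ends; it turns stiffly (about 0.06 N m) and stays where it is left, so turn it on to the stop, a little over-travel of the hand being harmless.
- isolator_grip (a point): On the isolator's axis, 139 mm above the table, in the middle of the black bar handle (70 mm long, 14 mm thick, from 122 to 154 mm above the table; at the ends it overhangs a round black base 27 mm in radius). x axis along the bar, z up; the point turns with the bar. At off the bar lies along the machine's x.
- nut: Steel bayonet wing nut, 68 mm high: a closed round cap 54 mm across and 32 mm high, topped by an upright flat grip plate 14 mm thick (44 mm long, then 80 mm long wings from 46 mm up). origin at the centre of its underside, z up. x runs along the wings. Sits loosely on the spacer with 3 mm up-down play and turns freely either way. About 0.18 kg. Lift 30 mm to clear the shaft.
- nut_slot (a point): Middle of the nut's underside, axes as the nut. Here is its hidden slot, 15 mm wide and 45 mm long along x. It passes the shaft's lugs only within about 10 degrees of alignment, every half turn. From the start this is 30 to 112 degrees anticlockwise (seen from above), so feel for it: turn with a light upward pull (a few newtons) until it rises.
- spacer: Plain aluminium spacer ring, outer diameter 58 mm, bore 46 mm, 28 mm high; origin at the centre of its underside, z up. About 0.12 kg. At the start between nut and disc; rises off the shaft (2.5 mm slack around it), lift at least 50 mm to clear.
- disc: Steel slicing disc, 160 mm across and 6 mm thick, with two low blades (3 mm proud) and a central hub ring of 58 mm outer diameter (bore 46 mm) that stands 24 mm above the plate; origin at the centre of its underside, z up. About 0.45 kg. Lift it by the hub at least 80 mm, level, to clear the shaft.
- deep_tray: Fixed steel tray, 260 (x) x 190 (y) mm, walls 3 mm thick and 55 mm high, the deeper of the two empty trays, for nut and spacer; floor 3 mm thick; origin at the centre of its underside, z up. It may stand left or right of the machine.
- flat_tray: Fixed shallow steel tray, 260 (x) x 200 (y) mm, walls 3 mm thick and only 20 mm high, for the disc; floor 3 mm thick; origin at the centre of its underside, z up. On the other side of the machine.
- carton: Bystander: cardboard box 85 x 140 x 60 mm; origin at the centre of its underside, z up. 
- dish: Bystander: clear dish, 90 mm across, 16 mm high; origin at the centre of its underside, z up. 
- bottle: Bystander: white bottle, 66 mm across, 170 mm high; origin at the centre of its underside, z up. 
- spoon: Bystander: lying spoon 190 mm long along its x; origin at the centre of its underside, z up. 
- spare_ring: Bystander: larger aluminium ring lying on the table, 72 mm across and 18 mm high; origin at the centre of its underside, z up. 
- cup: Bystander: white mug 80 mm across, 85 mm high; origin at the centre of its underside, z up. 
- turner: Bystander: lying spatula 200 mm long along its x; origin at the centre of its underside, z up. 
Mind the look-alikes: they are no part of the job. Leave any orange, purple or turquoise look-alike of the spacer alone.

How it is judged:
On the way, in this order (a step that is already met when the one before it is completed fails the run):
1. the isolator is turned fully off, nut still on the shaft (value of joint isolator below 0.15 rad and horizontal distance between nut and shaft_axis below 0.01 m), for 0.2 s.
2. the wing nut lies released in the deep tray (x of nut in the frame of deep_tray between -0.127 and 0.127 m and y of nut in the frame of deep_tray between -0.092 and 0.092 m and z of nut in the frame of deep_tray below 0.06 m and contact force between the fingers and nut below 0.1 N and linear speed of nut below 0.03 m/s and horizontal distance between spacer and shaft_axis below 0.01 m and value of joint isolator below 0.15 rad), for 0.2 s.
3. the spacer lies released in the deep tray (x of spacer in the frame of deep_tray between -0.127 and 0.127 m and y of spacer in the frame of deep_tray between -0.092 and 0.092 m and z of spacer in the frame of deep_tray below 0.04 m and contact force between the fingers and spacer below 0.1 N and linear speed of spacer below 0.03 m/s and horizontal distance between disc and shaft_axis below 0.01 m and value of joint isolator below 0.15 rad), for 0.2 s.
4. the disc lies flat and released in the shallow tray (x of disc in the frame of flat_tray between -0.06 and 0.06 m and y of disc in the frame of flat_tray between -0.035 and 0.035 m and z of disc in the frame of flat_tray below 0.012 m and angle between disc's own z axis and vertical below 0.12 rad and contact force between the fingers and disc below 0.1 N and linear speed of disc below 0.03 m/s and value of joint isolator below 0.15 rad), for 0.2 s.
At the end, for the whole second after the job is handed in: The isolator is off (joint below 0.15 rad); nut and spacer rest released inside the deep tray; the disc rests released on the floor of the shallow tray, flat within 7 degrees, its centre within 60 mm (tray x) and 35 mm (tray y) of the tray's centre; all at rest (all of step 4 and x of nut in the frame of deep_tray between -0.127 and 0.127 m and y of nut in the frame of deep_tray between -0.092 and 0.092 m and z of nut in the frame of deep_tray below 0.06 m and x of spacer in the frame of deep_tray between -0.127 and 0.127 m and y of spacer in the frame of deep_tray between -0.092 and 0.092 m and z of spacer in the frame of deep_tray below 0.04 m and contact force between the fingers and nut below 0.1 N and linear speed of each of nut, spacer below 0.03 m/s and contact force between the fingers and spacer below 0.1 N); the robot touches nothing.
It fails at once if the nut is dropped (moves at over 0.8 m/s with no finger on it) (linear speed of nut above 0.8 m/s and contact force between the fingers and nut below 0.1 N).
It fails at once if the spacer is dropped (moves at over 0.8 m/s with no finger on it) (linear speed of spacer above 0.8 m/s and contact force between the fingers and spacer below 0.1 N).
It fails at once if the disc is dropped (moves at over 0.8 m/s with no finger on it) (linear speed of disc above 0.8 m/s and contact force between the fingers and disc below 0.1 N).
It fails at once if a bystander is disturbed (moved over 30 mm) (distance of any of carton, dish, bottle, spoon, spare_ring, cup, turner from where it was at the start of the episode above 0.03 m).
It also fails if it takes over 72 s, if anything falls off the work surface, if the arm or the gripper's body presses on something with over 40 N, if the wrist force passes 120 N, or if a joint passes its speed limit or range.

## Robot

A 6-joint arm with a two-finger parallel gripper is mounted at the origin on the work surface. World frame = base frame: x ahead of the robot, y to its left, z up, the work surface at z = 0. Lengths are in m, angles in rad, forces in N, time in s.
With the tool pointing down it reaches from about 0.3 to 0.775 m from the base axis. Payload 14.6 kg.
Tool frame: the origin (TCP) lies midway between the tips of the shut fingers; the grasp point (between the pads) lies 19 mm behind it (ctrl.pinch_z is the distance from the TCP to the grasp point, in m); z points along the fingers, y is the line along which they close (so a half turn about z gives the same grasp; the last joint's range is limited). The gripper opens to 94 mm and grips with 3 to 60 N. Pads are 16 mm wide; open, the fingers measure 119 mm over their backs; the gripper's body (75 mm by 177 mm) begins 78 mm behind the grasp point.
Start: joints at [-1.351, 0.3, 1.521, -0, 1.321, -0.067], TCP at [0.156, -0.528, 0.184] pointing down, gripper open.
Joint ranges: [-3.03, 3.03], [-0.79, 2.21], [0.23, 2.52], [-1.04, 4.18], [0, 3.07], [-2.55, 2.55]. Speed limits (rad/s): [2.22, 2.22, 2.57, 3.14, 3.14, 3.14].

## Interface

Orientations are given as [roll, pitch, yaw] about the fixed x, y, z axes, in that order (R = Rz(yaw) Ry(pitch) Rx(roll)).
In Python, from station import ctrl gives the robot as it stands.
- The arm moves only by the tool jog_arm, never from a script. Its argument "motion" is a list of rows, each a list of 7 numbers: the shift along the tool's x, y, z in m, then the turn, a rotation vector about the tool's x, y, z in rad, then the opening, from -1 (shut) to 1 (fully open). In form: [[tx, ty, tz, rx, ry, rz, gripper], ...]. A call has 1 to 5 rows; each row shifts and turns the commanded pose from where the row before left it, along the tool's axes as they then stand; what a row does not reach is not made up. A row lasts 1/10 s, in which the tool goes at most 50 mm and 8.59 degrees, less where a joint would pass 70% of its speed; a pose out of reach is approached as far as the arm can. A call is refused whole if a number of a shift passes 0.05 or a number of a turn 0.15, either way. A call with a gripper value outside its range is refused whole. The fingers move at their own pace and stop on an object; "squeeze" is the grip in N (left out, the last holds). Time passes only in rows, so rows that do not move let the fingers close. It gives the time, the measured TCP pose, the force, the opening and the grip force at its end, in the units of the state.
- ctrl.get_obs(): the state, without advancing time (a new reading comes with each control period).
- ctrl.camera(name): name is "scene" or "top"; returns the picture (384x512x3 uint8, red, green, blue); there is no depth.
- ctrl.camera_model(name): a dict with "intrinsics" (3x3 intrinsics, pixels), "k1" (the pictures are not rectified: a ray, as slopes to the right and down, at radius r is drawn at 1 + k1 r^2 times it, then the intrinsics apply), "rvec" (rotation vector, rad) and "tvec" (3), from world to camera coordinates, as OpenCV has them. Camera axes: x right, y down, z forward; pixel columns grow to the right and rows downward; lengths in m; the calibration is good to about 2 mm. A picture is of the moment at which its call begins. camera_model takes no time and is no camera call.
- ctrl.hand_in(): hands the job in; it is judged then, once.
The state is a dict: "time_s": time; "qpos": joint angles; "joint_vel": joint speeds; "tau": joint torques, N m; "ee_pos": TCP position; "eef_rot": TCP orientation; "force": force on the tool from outside, world axes, zero at the start; "moment": the same for the moment, N m; "grip_width": finger opening in m; "grip_force": force on a finger pad.
Only numpy, scipy, OpenCV 4.12 (cv2) and the standard library are available. Lean on these libraries where they do the work, as an engineer would, in place of code of your own. Each camera call takes 0.05 s, during which the arm holds its last target. There are 200 camera calls.

## Working session

There is one attempt and no reset: what is moved stays moved. The work goes in short steps, Python scripts to look and compute and a tool call to move; the robot and the scene stay as the last step left them, time stands still between calls to the robot, and variables do not carry over. Pictures are saved under pics/ and viewed, at most 10 in all, crops included, and the job is handed in when it is done.

Besides the shell and the picture viewer there is one more tool, called after ">>>" as name([rows], argument=value, ...), one row to a line, values as JSON. jog_arm: Moves the arm, as the interface text tells. Its arguments: {"type":"object","properties":{"motion":{"type":"array"},"squeeze":{"type":"number"}},"required":["motion"]}

```bash
mkdir -p pics; cat > h.py <<'E'
import numpy as np, cv2
from station import ctrl
def cam(n):
    m=ctrl.camera_model(n);R=cv2.Rodrigues(np.array(m["rvec"],float))[0];return np.array(m["intrinsics"],float),m["k1"],R,np.array(m["tvec"],float).ravel()
def ray(n,u,v):
    K,k,R,t=cam(n);p=cv2.undistortPoints(np.array([[[u,v]]],float),K,np.array([k,0,0,0.]))[0,0]
    return -R.T@t,R.T@np.array([p[0],p[1],1])
def onz(n,u,v,z):
    o,d=ray(n,u,v);return o+d*(z-o[2])/d[2]
def pix(n,P):
    K,k,R,t=cam(n);return cv2.projectPoints(np.array(P,float).reshape(-1,1,3),cv2.Rodrigues(R)[0],t,K,np.array([k,0,0,0.]))[0][:,0]
E
python3 - <<'E'
from h import *
for n in("top","scene"):
    im=ctrl.camera(n);np.save(f"pics/{n}0.npy",im);cv2.imwrite(f"pics/{n}0.png",cv2.resize(im[...,::-1],(768,576),interpolation=cv2.INTER_CUBIC))
    o,_=ray(n,256,192);print(n,o,onz(n,256,192,0))
E
```

```text
top [0.38195251 0.03577297 1.47337353] [0.51481858 0.03850077 0.        ]
scene [1.07985021 1.05099929 1.0428329 ] [ 0.38764818 -0.12048283  0.        ]
```

View pics/top0.png

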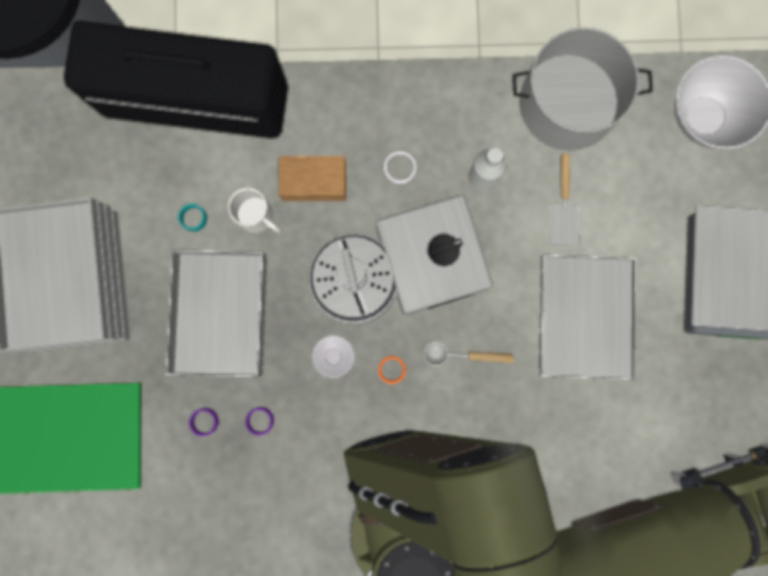

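View pics/scene0.png

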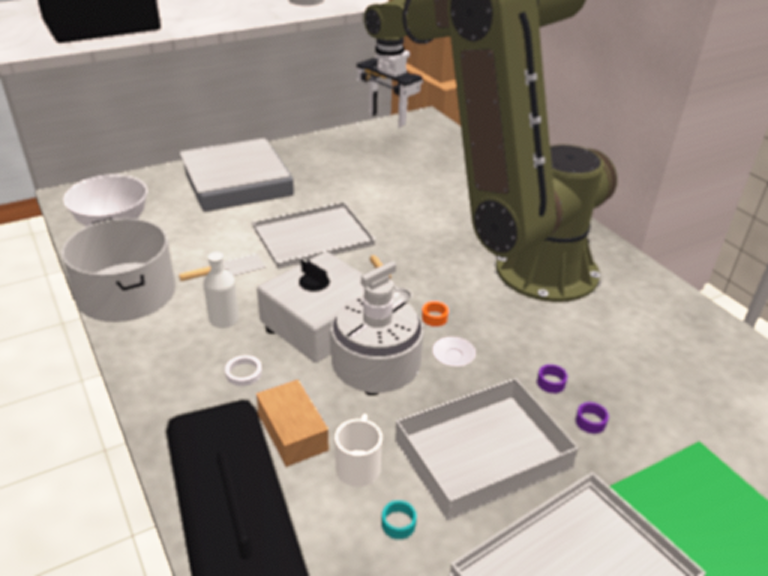

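The top view shows the machine with its bowl at about (352,278) and the isolator at (444,249), in displayed pixels. The deep tray is at (215,313) on the left, and the shallow tray at (587,316) on the right.

Look-alikes:
- Spacer: orange ring (392,370), purple rings (204,421) and (260,421), turquoise ring (192,217), spare ring (400,167). The real one is on the shaft under the nut.
- Trays: the thick lidded slab at (735,270) and the stacked trays at (60,275), neither part of the job.

Next is a close crop of the machine.

```bash
python3 - <<'E'
from h import *
t=np.load("pics/top0.npy");s=np.load("pics/scene0.npy")
a=cv2.resize(t[125:215,200:335],None,fx=5.9,fy=5.9,interpolation=cv2.INTER_CUBIC)[:300*2]
a=cv2.resize(t[125:215,200:335],(600,400),interpolation=cv2.INTER_CUBIC)
b=cv2.resize(s[165:265,165:290],(200*1+300,400),interpolation=cv2.INTER_CUBIC)
c=np.hstack([cv2.resize(t[125:215,200:335],(450,300),interpolation=cv2.INTER_CUBIC),cv2.resize(s[165:265,165:290],(350,280),interpolation=cv2.INTER_CUBIC)[:300].copy() if 0 else cv2.copyMakeBorder(cv2.resize(s[165:265,165:290],(350,280),interpolation=cv2.INTER_CUBIC),0,20,0,0,cv2.BORDER_CONSTANT)])
cv2.imwrite("pics/crop1.png",c[...,::-1])
# tray / machine estimates
for nm,ps,z in(("deep rim",[(176,253),(265,253),(262,376),(168,376)],.055),("flat rim",[(541,256),(634,257),(633,379),(541,378)],.02)):
    P=np.array([onz("top",u/1.5,v/1.5,z)[:2] for u,v in ps]);c=P.mean(0);d=P[3]-P[0];print(nm,c.round(3),P.round(3).tolist())
# black knob mask
g=t.max(2).astype(int);m=np.zeros_like(g,np.uint8);m[150:185,278:315]=(g[150:185,278:315]<75)
M=cv2.moments(m,True);print("knob",M['m10']/M['m00'],M['m01']/M['m00'],M['m00'],onz("top",M['m10']/M['m00'],M['m01']/M['m00'],.125))
# dark disc rim ring
h=cv2.HoughCircles(cv2.cvtColor(t,cv2.COLOR_RGB2GRAY)[140:230,195:275],cv2.HOUGH_GRADIENT,1,50,param1=80,param2=15,minRadius=22,maxRadius=34)
for c in h[0]: print("disc",c+[195,140,0],onz("top",c[0]+195,c[1]+140,.12))
E
```

```text
deep rim [0.465 0.384] [[0.595, 0.47], [0.59, 0.285], [0.335, 0.294], [0.34, 0.486]]
flat rim [ 0.44  -0.393] [[0.573, -0.3], [0.566, -0.5], [0.306, -0.483], [0.313, -0.288]]
knob 295.3322580645161 166.2258064516129 310.0 [ 0.57779702 -0.08127648  0.125     ]
disc [235.5        183.5         26.60000038] [0.5310957  0.09883914 0.12      ]
```

View pics/crop1.png

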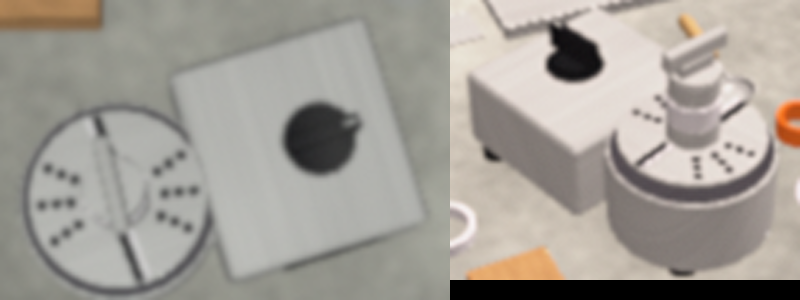

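The crop confirms the isolator's bar runs along the line towards the bowl, so it is on; its pale end mark is at crop (350,120). The nut's wings are visible from about crop (668,58) to (722,37) in the scene view, with the spacer and hub below them.

```bash
python3 - <<'E'
from h import *
t=np.load("pics/top0.npy");s=np.load("pics/scene0.npy")
W=[onz("scene",u,v,.244) for u,v in((242.9,185.7),(262.1,178.2))]
print("wings",np.round(W,3).tolist(),np.mean(W,0),np.linalg.norm(W[0]-W[1]),np.degrees(np.arctan2(*(W[1]-W[0])[1::-1])))
C=[onz("top",200+u/3.333,125+v/3.333,.11)[:2] for u,v in((172,75),(360,20),(423,215),(235,278))]
C=np.array(C);print("housing",C.round(3).tolist())
for a,b in((1,0),(2,3)):d=C[b]-C[a];print("y dir yaw",np.degrees(np.arctan2(d[1],d[0]))-90)
for a,b in((2,1),(3,0)):d=C[b]-C[a];print("x dir yaw",np.degrees(np.arctan2(d[1],d[0])))
# dark ring
g=t.max(2).astype(int);m=np.zeros(g.shape,np.uint8);yy,xx=np.mgrid[:384,:512];r=np.hypot(xx-235.5,yy-184.3)
m[(g<120)&(r>22)&(r<33)]=1
p=np.argwhere(m)[:,::-1].astype(np.float32);e=cv2.fitEllipse(p);print("ring",e,len(p),onz("top",*e[0],.12))
print("mm/px",np.linalg.norm(onz("top",236,184,.12)-onz("top",237,184,.12)))
mk=(g<80)&(np.hypot(xx-295,yy-166)<13);print("knob bar",np.round([onz("top",200+u/3.333,125+v/3.333,.154) for u,v in((355,122),(318,138))],3).tolist())
sg=s.max(2);k=np.zeros(sg.shape,np.uint8);k[170:200,195:220]=sg[170:200,195:220]<60
x,y,w,hh=cv2.boundingRect(k);print("scene knob bbox",x,y,w,hh)
c=np.hstack([cv2.resize(np.clip((t[150:220,200:270].astype(float)-100)*2,0,255).astype(np.uint8),(400,400),interpolation=cv2.INTER_CUBIC),cv2.resize(s[165:235,195:290],(400,295),interpolation=cv2.INTER_CUBIC)[:0].reshape(-1,400,3).copy() if 0 else cv2.copyMakeBorder(cv2.resize(s[165:235,195:290],(400,295),interpolation=cv2.INTER_CUBIC),0,105,0,0,cv2.BORDER_CONSTANT)])
cv2.imwrite("pics/crop2.png",c[...,::-1])
print(ctrl.get_obs())
E
```

```text
wings [[0.568, 0.112, 0.244], [0.503, 0.106, 0.244]] [0.53550344 0.10925632 0.244     ] 0.06473047142450566 -174.26851166009132
housing [[0.641, 0.048], [0.687, -0.125], [0.507, -0.175], [0.454, -0.004]]
y dir yaw 15.038208487550904
y dir yaw 17.007141831613865
x dir yaw 15.646534451619504
x dir yaw 15.595402465408982
ring ((235.04319763183594, 184.5602264404297), (55.0217399597168, 55.64499282836914), 67.96121978759766) 292 [0.52794705 0.10027239 0.12      ]
mm/px 0.002986032244141972
knob bar [[0.586, -0.112, 0.154], [0.573, -0.079, 0.154]]
scene knob bbox 200 174 19 19
{'time_s': 0.1, 'qpos': array([-1.35057418e+00,  3.00414128e-01,  1.52148675e+00,  1.05255557e-05,
        1.32068466e+00, -6.66271084e-02]), 'joint_vel': array([ 0.00115691, -0.00069161, -0.00157392, -0.00022364,  0.00130872,
       -0.00199797]), 'tau': array([ 3.03173416e-03, -5.32634676e+01, -3.53281689e+01,  7.09908432e-02,
        2.34965107e-02, -5.75874128e-05]), 'ee_pos': array([ 0.15554579, -0.52729737,  0.18385749]), 'eef_rot': array([-3.14060266e+00, -7.62765227e-05,  2.86846609e-01]), 'force': array([0.40991919, 0.49445147, 0.06703817]), 'moment': array([0.03360965, 0.01687939, 0.01976851]), 'grip_force': 0.0, 'grip_width': 0.09383015934187461}
```

View pics/crop2.png

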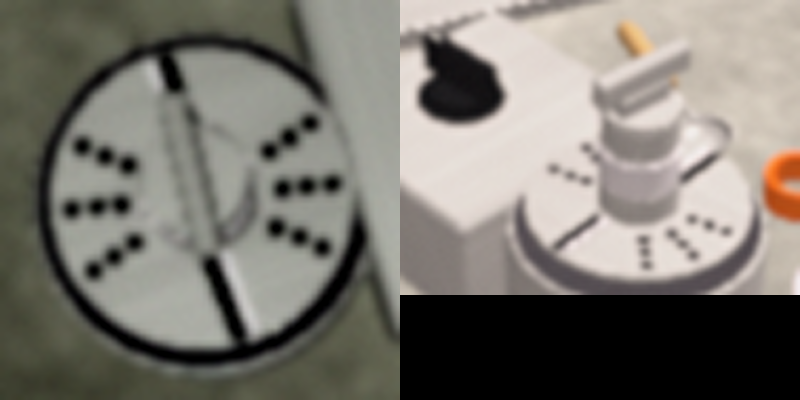

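The nut's plate is visible from crop (178,92) to (205,252), and the isolator is on. Now I move above the isolator.

>>> jog_arm([
  [0.0355,-0.0205,-0.005,0,0,0,1],
  [0.0355,-0.0205,-0.005,0,0,0,1],
  [0.0355,-0.0205,-0.005,0,0,0,1],
  [0.0355,-0.0205,0,0,0,0,1],
  [0.0355,-0.0205,0,0,0,0,1],
])

```text
time_s: 0.6
ee_pos: [0.2976, -0.3776, 0.1993]
eef_rot: [-3.141, 0.0, 0.287]
force: [0.6, -0.6, 0.3]
grip_width: 0.0941
grip_force: 0.0
```

>>> jog_arm([
  [0.0355,-0.0205,0,0,0,0,1],
  [0.0355,-0.0205,0,0,0,0,1],
  [0.0355,-0.0205,0,0,0,0,1],
  [0.0355,-0.0205,0,0,0,0,1],
  [0.0355,-0.0205,0,0,0,0,1],
])

```text
time_s: 1.1
ee_pos: [0.4389, -0.229, 0.1992]
eef_rot: [-3.141, 0.0, 0.287]
force: [-0.8, -1.0, 0.7]
grip_width: 0.0939
grip_force: 0.0
```

>>> jog_arm([
  [0.0355,-0.0205,0,0,0,0,1],
  [0.0355,-0.0205,0,0,0,0,1],
  [0.0355,-0.0205,0,0,0,0,1],
  [0.0355,-0.0205,0,0,0,0,1],
  [0.0355,-0.0205,0,0,0,0,1],
])

```text
time_s: 1.6
ee_pos: [0.5802, -0.0804, 0.199]
eef_rot: [-3.141, 0.0, 0.287]
force: [1.0, -1.0, 1.4]
grip_width: 0.0938
grip_force: 0.0
```

>>> jog_arm([
  [0,0,0,0,0,-0.142,1],
  [0,0,0,0,0,-0.142,1],
  [0,0,0,0,0,-0.142,1],
  [0,0,0,0,0,-0.142,1],
  [0,0,0,0,0,-0.142,1],
])

```text
time_s: 2.1
ee_pos: [0.5792, -0.0819, 0.1989]
eef_rot: [-3.141, 0.0, 1.003]
force: [0.3, 0.7, 0.4]
grip_width: 0.094
grip_force: 0.0
```

>>> jog_arm([
  [0,0,0,0,0,-0.142,1],
  [0,0,0,0,0,-0.142,1],
  [0,0,0,0,0,-0.142,1],
  [0,0,0,0,0,-0.142,1],
  [0,0,0,0,0,-0.142,1],
])

```text
time_s: 2.6
ee_pos: [0.5792, -0.0819, 0.1989]
eef_rot: [-3.141, -0.0, 1.713]
force: [-0.5, -0.4, -0.9]
grip_width: 0.094
grip_force: 0.0
```

>>> jog_arm([
  [0,0,0,0,0,-0.142,1],
  [0,0,0,0,0,0,1],
])

```text
time_s: 2.8
ee_pos: [0.5792, -0.0819, 0.199]
eef_rot: [-3.141, -0.0, 1.851]
force: [0.3, -0.1, 0.1]
grip_width: 0.094
grip_force: 0.0
```

```bash
python3 - <<'E'
from h import *
W=np.array([onz("top",u,v,.246) for u,v in((231.15,166.1),(235.9,194.1))]);print("wings top",W.round(3).tolist(),W.mean(0))
print("scene wings in top px", pix("top",[.5355,.109,.246]))
E
```

```text
wings top [[0.565, 0.104, 0.246], [0.488, 0.093, 0.246]] [0.52672079 0.09812841 0.246     ]
scene wings in top px [[229.44002239 176.9515256 ]]
```

>>> jog_arm([
  [0,0,0.02,0,0,0,0.2],
  [0,0,0.02,0,0,0,0.2],
  [0,0,0.02,0,0,0,0.2],
  [0,0,0.01,0,0,0,0.2],
  [0,0,0,0,0,0,0.2],
])

```text
time_s: 3.3
ee_pos: [0.5788, -0.0818, 0.1281]
eef_rot: [-3.139, -0.001, 1.846]
force: [0.4, -0.1, 0.5]
grip_width: 0.0583
grip_force: 0.0
```

>>> jog_arm([
  [0,0,0,0,0,0,-1],
  [0,0,0,0,0,0,-1],
  [0,0,0,0,0,0,-1],
  [0,0,0,0,0,0,-1],
  [0,0,0,0,0,0,-1],
], squeeze=15)

```text
time_s: 3.8
ee_pos: [0.5794, -0.082, 0.1296]
eef_rot: [3.141, 0.0, 1.849]
force: [0.0, -0.5, -0.2]
grip_width: 0.0197
grip_force: 0.0
```

>>> jog_arm([
  [0,0,0,0,0,0,-1],
  [0,0,0,0,0,0,-1],
  [0,0,0,0,0,0,-1],
], squeeze=15)

```text
time_s: 4.1
ee_pos: [0.5806, -0.0816, 0.1297]
eef_rot: [3.138, 0.001, 1.849]
force: [8.4, 2.3, -3.1]
grip_width: 0.0138
grip_force: 14.9
```

>>> jog_arm([
  [0,0.0015,0,0,0,0,-1],
  [0,0,0,0,0,-0.12,-1],
  [0,0,0,0,0,-0.12,-1],
  [0,0,0,0,0,-0.12,-1],
  [0,0,0,0,0,-0.12,-1],
], squeeze=25)

```text
time_s: 4.6
ee_pos: [0.5804, -0.0818, 0.1296]
eef_rot: [-3.141, -0.0, 2.333]
force: [-4.2, -1.0, 4.0]
grip_width: 0.013
grip_force: 24.9
```

>>> jog_arm([
  [0,0,0,0,0,-0.12,-1],
  [0,0,0,0,0,-0.12,-1],
  [0,0,0,0,0,-0.12,-1],
  [0,0,0,0,0,-0.12,-1],
  [0,0,0,0,0,-0.12,-1],
])

```text
time_s: 5.1
ee_pos: [0.5802, -0.0823, 0.1296]
eef_rot: [-3.14, -0.001, 2.933]
force: [-6.0, -4.4, 3.5]
grip_width: 0.0136
grip_force: 24.9
```

>>> jog_arm([
  [0,0,0,0,0,-0.12,-1],
  [0,0,0,0,0,-0.12,-1],
  [0,0,0,0,0,-0.12,-1],
  [0,0,0,0,0,-0.12,-1],
  [0,0,0,0,0,-0.06,-1],
])

```text
time_s: 5.6
ee_pos: [0.5805, -0.0827, 0.1296]
eef_rot: [-3.14, -0.001, -2.811]
force: [-2.5, -6.2, 1.8]
grip_width: 0.0135
grip_force: 25.5
```

```bash
python3 - <<'E'
from h import *
o=ctrl.get_obs();print(o["moment"],o["force"],o["eef_rot"],o["qpos"])
E
```

```text
[-1.13238368  0.27187357 -0.35983726] [-2.45920091 -6.24505095  1.83540143] [-3.14033198e+00 -1.11539372e-03 -2.81069945e+00] [-2.03083586e-01  4.28185606e-01  1.47773384e+00 -1.75003328e-03
  1.23599217e+00 -2.10419852e+00]
```

>>> jog_arm([
  [0,0,0,0,0,-0.08,-1],
  [0,0,0,0,0,-0.04,-1],
  [0,0,0,0,0,0,-1],
])

```text
time_s: 5.9
ee_pos: [0.5812, -0.0824, 0.1296]
eef_rot: [-3.14, 0.001, -2.694]
force: [2.4, -5.5, -0.7]
grip_width: 0.0143
grip_force: 25.9
```

```bash
python3 - <<'E'
from h import *
o=ctrl.get_obs();print(o["moment"],o["force"],o["eef_rot"],o["qpos"])
E
```

```text
[-0.89425134 -0.74334022 -0.35895593] [ 2.37076516 -5.46086402 -0.69236552] [-3.13999470e+00  5.13618669e-04 -2.69394281e+00] [-2.02834587e-01  4.28511157e-01  1.47721448e+00 -1.01761182e-03
  1.23449077e+00 -2.22094519e+00]
```

>>> jog_arm([
  [0,0,0,0,0,0,0.2],
  [0,0,0,0,0,0,0.2],
  [0,0,0,0,0,0,0.2],
  [0,0,-0.03,0,0,0,0.2],
  [0,0,-0.05,0,0,0,0.2],
])

```text
time_s: 6.4
ee_pos: [0.5794, -0.0811, 0.2075]
eef_rot: [3.138, -0.005, -2.694]
force: [0.4, -0.4, 0.1]
grip_width: 0.0504
grip_force: 0.0
```

>>> jog_arm([
  [0,0,-0.05,0,0,0,0.2],
  [0,0,-0.03,0,0,0.15,0.2],
  [0,0,0,0,0,0.15,0.2],
  [0,0,0,0,0,0.15,0.2],
  [0,0,0,0,0,0.15,0.2],
])

```text
time_s: 6.9
ee_pos: [0.5807, -0.0814, 0.2894]
eef_rot: [3.141, -0.0, 2.983]
force: [-0.1, -1.4, -0.2]
grip_width: 0.0563
grip_force: 0.0
```

>>> jog_arm([
  [0,0,0,0,0,0.15,0.2],
  [0,0,0,0,0,0.15,0.2],
  [0,0,0,0,0,0.15,0.2],
  [0,0,0,0,0,0.15,0.2],
  [0,0,0,0,0,0.15,0.2],
])

```text
time_s: 7.4
ee_pos: [0.5807, -0.0814, 0.2893]
eef_rot: [-3.142, -0.0, 2.233]
force: [0.4, -0.5, 0.6]
grip_width: 0.0563
grip_force: 0.0
```

>>> jog_arm([
  [0,0,0,0,0,0.15,0.2],
  [0,0,0,0,0,0.15,0.2],
  [0,0,0,0,0,0.15,0.2],
  [0,0,0,0,0,0.15,0.2],
  [0,0,0,0,0,0.15,0.2],
])

```text
time_s: 7.9
ee_pos: [0.5807, -0.0814, 0.2893]
eef_rot: [-3.141, -0.0, 1.483]
force: [-0.5, 0.3, -0.2]
grip_width: 0.0565
grip_force: 0.0
```

>>> jog_arm([
  [0,0,0,0,0,0.15,0.2],
  [0,0,0,0,0,0.15,0.2],
  [0,0,0,0,0,0.15,0.2],
  [0,0,0,0,0,0.15,0.2],
  [0,0,0,0,0,0.15,0.2],
])

```text
time_s: 8.4
ee_pos: [0.5807, -0.0814, 0.2893]
eef_rot: [-3.141, 0.0, 0.733]
force: [-0.2, -0.3, -0.2]
grip_width: 0.0564
grip_force: 0.0
```

>>> jog_arm([
  [0,0,0,0,0,0.15,0.2],
  [0,0,0,0,0,0.15,0.2],
  [0,0,0,0,0,0.15,0.2],
  [0,0,0,0,0,0.15,0.2],
])

```text
time_s: 8.8
ee_pos: [0.5807, -0.0814, 0.2893]
eef_rot: [-3.141, 0.0, 0.133]
force: [-0.1, 0.5, 0.7]
grip_width: 0.0566
grip_force: 0.0
```

```bash
python3 - <<'E'
from h import *
for i in range(1):
    im=ctrl.camera("scene");cv2.imwrite("pics/crop3.png",cv2.resize(im[165:240,190:290],(640,480),interpolation=cv2.INTER_CUBIC)[...,::-1])
o=ctrl.get_obs();print(o["eef_rot"],o["qpos"],o["ee_pos"])
E
```

```text
[-3.14143417e+00  2.67382195e-04  1.22971938e-01] [-2.01723910e-01  3.31037521e-01  1.24073786e+00  6.48977015e-05
  1.57012124e+00  1.24610045e+00] [ 0.58071607 -0.08138274  0.28929524]
```

View pics/crop3.png

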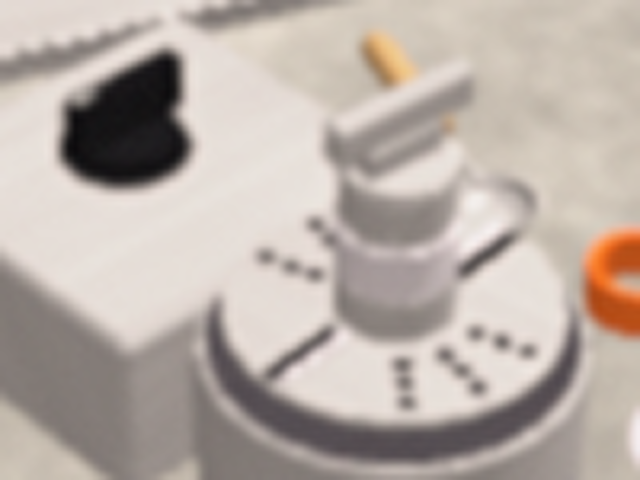

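The picture shows the isolator bar at (125,100) turned to lie along the machine's x, so it is off. The nut is still on the shaft. Now to the nut.

>>> jog_arm([
  [-0.007,-0.0463,0,0,0,0,0.0],
  [-0.007,-0.0463,0,0,0,0,0.0],
  [-0.007,-0.0463,0,0,0,0,0.0],
  [-0.007,-0.0463,0,0,0,0,0.0],
  [0,0,0,0,0,0,0.0],
])

```text
time_s: 9.35
ee_pos: [0.526, 0.1023, 0.2898]
eef_rot: [-3.141, -0.0, 0.147]
force: [-0.2, -0.0, 0.2]
grip_width: 0.0467
grip_force: 0.0
```

>>> jog_arm([
  [0,0,0.025,0,0,0,0.0],
  [0,0,0.025,0,0,0,0.0],
  [0,0,0.023,0,0,0,0.0],
  [0,0,0,0,0,0,0.0],
])

```text
time_s: 9.75
ee_pos: [0.5264, 0.0975, 0.2137]
eef_rot: [-3.141, 0.005, 0.141]
force: [0.5, 0.6, 0.6]
grip_width: 0.0467
grip_force: 0.0
```

>>> jog_arm([
  [0,0,0,0,0,0,-1],
  [0,0,0,0,0,0,-1],
  [0,0,0,0,0,0,-1],
  [0,0,0,0,0,0,-1],
  [0,0,0,0,0,0,-1],
], squeeze=8)

```text
time_s: 10.25
ee_pos: [0.5275, 0.0981, 0.2167]
eef_rot: [-3.141, -0.001, 0.139]
force: [0.3, 1.0, 2.6]
grip_width: 0.0137
grip_force: 8.0
```

>>> jog_arm([
  [0,0,0,0,0,0,-1],
  [0,0,0,0,0,0,-1],
  [0,0,0,0,0,0,-1],
])

```text
time_s: 10.55
ee_pos: [0.5276, 0.0982, 0.2167]
eef_rot: [-3.141, -0.001, 0.139]
force: [-0.3, 2.2, 4.0]
grip_width: 0.0139
grip_force: 8.0
```

>>> jog_arm([
  [0,0,-0.002,0,0,0,-1],
  [0,0,-0.002,0,0,0,-1],
  [0,0,0,0,0,0,-1],
], squeeze=15)

```text
time_s: 10.85
ee_pos: [0.527, 0.0981, 0.2194]
eef_rot: [-3.141, 0.002, 0.139]
force: [1.0, 2.7, -9.6]
grip_width: 0.0141
grip_force: 15.0
```

>>> jog_arm([
  [0,0,0.0005,0,0,-0.1,-1],
  [0,0,0,0,0,-0.1,-1],
  [0,0,0,0,0,-0.1,-1],
  [0,0,0,0,0,-0.1,-1],
  [0,0,0,0,0,-0.1,-1],
])

```text
time_s: 11.35
ee_pos: [0.5275, 0.0977, 0.2196]
eef_rot: [3.141, 0.0, 0.643]
force: [1.3, -0.1, -5.1]
grip_width: 0.0136
grip_force: 15.0
```

>>> jog_arm([
  [0,0,0,0,0,-0.05,-1],
  [0,0,0,0,0,-0.05,-1],
  [0,0,0,0,0,-0.05,-1],
])

```text
time_s: 11.65
ee_pos: [0.5275, 0.0976, 0.2196]
eef_rot: [3.141, 0.001, 0.791]
force: [0.4, -0.2, -5.8]
grip_width: 0.0135
grip_force: 15.0
```

>>> jog_arm([
  [0,0,0,0,0,-0.05,-1],
  [0,0,0,0,0,-0.05,-1],
  [0,0,0,0,0,-0.05,-1],
])

```text
time_s: 11.95
ee_pos: [0.5274, 0.0977, 0.2196]
eef_rot: [3.142, 0.001, 0.941]
force: [0.3, -0.1, -5.8]
grip_width: 0.0138
grip_force: 15.0
```

>>> jog_arm([
  [0,0,0,0,0,-0.05,-1],
  [0,0,0,0,0,-0.05,-1],
  [0,0,0,0,0,-0.05,-1],
])

```text
time_s: 12.25
ee_pos: [0.5274, 0.0975, 0.2196]
eef_rot: [3.141, 0.001, 1.091]
force: [1.3, -1.7, -4.0]
grip_width: 0.0137
grip_force: 15.0
```

>>> jog_arm([
  [0,0,0,0,0,-0.05,-1],
  [0,0,0,0,0,-0.05,-1],
  [0,0,0,0,0,-0.05,-1],
])

```text
time_s: 12.55
ee_pos: [0.5275, 0.0974, 0.2196]
eef_rot: [3.141, 0.001, 1.241]
force: [1.0, -2.6, -5.2]
grip_width: 0.0138
grip_force: 15.0
```

>>> jog_arm([
  [0,0,-0.0005,0,0,-0.05,-1],
  [0,0,0,0,0,-0.05,-1],
  [0,0,0,0,0,-0.05,-1],
])

```text
time_s: 12.85
ee_pos: [0.5274, 0.0973, 0.2197]
eef_rot: [-3.141, 0.002, 1.39]
force: [1.9, -2.7, -7.8]
grip_width: 0.0139
grip_force: 15.0
```

>>> jog_arm([
  [0,0,0,0,0,-0.05,-1],
  [0,0,0,0,0,-0.05,-1],
  [0,0,0,0,0,-0.05,-1],
])

```text
time_s: 13.15
ee_pos: [0.5278, 0.0975, 0.2205]
eef_rot: [3.141, 0.001, 1.541]
force: [2.0, -1.2, -2.6]
grip_width: 0.014
grip_force: 15.0
```

>>> jog_arm([
  [0,0,-0.001,0,0,-0.03,-1],
  [0,0,-0.002,0,0,-0.03,-1],
  [0,0,0,0,0,0,-1],
])

```text
time_s: 13.45
ee_pos: [0.5277, 0.098, 0.2239]
eef_rot: [3.141, 0.0, 1.599]
force: [2.8, 0.0, -0.7]
grip_width: 0.0139
grip_force: 15.1
```

>>> jog_arm([
  [0,0,-0.015,0,0,0,-1],
  [0,0,-0.025,0,0,0,-1],
  [0,0,-0.03,0,0,0,-1],
  [0,0,-0.01,0,0,0,-1],
], squeeze=25)

```text
time_s: 13.85
ee_pos: [0.5278, 0.0981, 0.3062]
eef_rot: [3.138, -0.0, 1.598]
force: [0.4, 0.4, -2.4]
grip_width: 0.0138
grip_force: 25.0
```

>>> jog_arm([
  [0.02,-0.007,0,0,0,0,-1],
  [0.035,-0.012,0,0,0,0,-1],
  [0.04,-0.014,0,0,0,0,-1],
  [0.04,-0.014,0,0,0,0,-1],
  [0.04,-0.014,0,0,0,0,-1],
])

```text
time_s: 14.35
ee_pos: [0.4605, 0.2725, 0.3025]
eef_rot: [-3.14, 0.0, 1.598]
force: [1.7, -0.3, -1.1]
grip_width: 0.0138
grip_force: 25.0
```

>>> jog_arm([
  [0.04,-0.014,0,0,0,0,-1],
  [0.04,-0.014,0,0,0,0,-1],
  [0.02,-0.007,0,0,0,0,-1],
  [0.01,-0.0035,0,0,0,0,-1],
  [0,0,0,0,0,0,-1],
])

```text
time_s: 14.85
ee_pos: [0.4196, 0.3805, 0.3026]
eef_rot: [-3.141, 0.001, 1.6]
force: [0.3, -0.4, -1.6]
grip_width: 0.0135
grip_force: 25.0
```

Now down .25 m, slowing at the end.

>>> jog_arm([
  [0,0,0.045,0,0,0,-1],
  [0,0,0.05,0,0,0,-1],
  [0,0,0.05,0,0,0,-1],
  [0,0,0.05,0,0,0,-1],
  [0,0,0.035,0,0,0,-1],
])

```text
time_s: 15.35
ee_pos: [0.4197, 0.3778, 0.0701]
eef_rot: [-3.139, 0.002, 1.597]
force: [0.3, 0.3, -1.3]
grip_width: 0.0137
grip_force: 25.0
```

>>> jog_arm([
  [0,0,0.016,0,0,0,-1],
  [0,0,0.008,0,0,0,-1],
  [0,0,0.003,0,0,0,-1],
  [0,0,0,0,0,0,-1],
])

```text
time_s: 15.75
ee_pos: [0.4206, 0.3799, 0.047]
eef_rot: [3.141, -0.001, 1.598]
force: [-0.3, 1.0, -0.9]
grip_width: 0.0134
grip_force: 25.0
```

>>> jog_arm([
  [0,0,0.002,0,0,0,-1],
  [0,0,0.002,0,0,0,-1],
  [0,0,0,0,0,0,-1],
])

```text
time_s: 16.05
ee_pos: [0.42, 0.3801, 0.0425]
eef_rot: [3.141, -0.0, 1.599]
force: [0.2, 0.2, -1.5]
grip_width: 0.0135
grip_force: 25.0
```

>>> jog_arm([
  [0,0,0.001,0,0,0,-1],
  [0,0,0.001,0,0,0,-1],
  [0,0,0,0,0,0,-1],
])

```text
time_s: 16.35
ee_pos: [0.421, 0.3804, 0.0417]
eef_rot: [3.139, -0.001, 1.599]
force: [1.3, -3.3, 8.9]
grip_width: 0.0136
grip_force: 25.0
```

>>> jog_arm([
  [0,0,-0.001,0,0,0,-0.2],
  [0,0,0,0,0,0,-0.2],
  [0,0,0,0,0,0,-0.2],
  [0,0,0,0,0,0,-0.2],
  [0,0,-0.01,0,0,0,-0.2],
])

```text
time_s: 16.85
ee_pos: [0.4194, 0.3797, 0.0505]
eef_rot: [-3.14, 0.001, 1.599]
force: [0.2, -1.0, -0.8]
grip_width: 0.0374
grip_force: 0.0
```

>>> jog_arm([
  [0,0,-0.045,0,0,0,1],
  [0,0,-0.05,0,0,0,1],
  [0,0,-0.05,0,0,0,1],
  [0,0,-0.05,0,0,0,1],
  [0,0,-0.03,0,0,0,1],
])

```text
time_s: 17.35
ee_pos: [0.4201, 0.3803, 0.2815]
eef_rot: [3.138, -0.003, 1.599]
force: [0.1, -0.4, -0.2]
grip_width: 0.0742
grip_force: 0.0
```

```bash
python3 - <<'E'
from h import *
t=ctrl.camera("top");s=ctrl.camera("scene");np.save("pics/t4.npy",t);np.save("pics/s4.npy",s)
f=lambda a,w:cv2.resize(a,(w,300),interpolation=cv2.INTER_CUBIC)
c=np.hstack([f(t[120:260,100:270],364),f(s[165:320,190:390],400)])
cv2.imwrite("pics/crop4.png",c[...,::-1])
E
```

```text
(no output)
```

View pics/crop4.png

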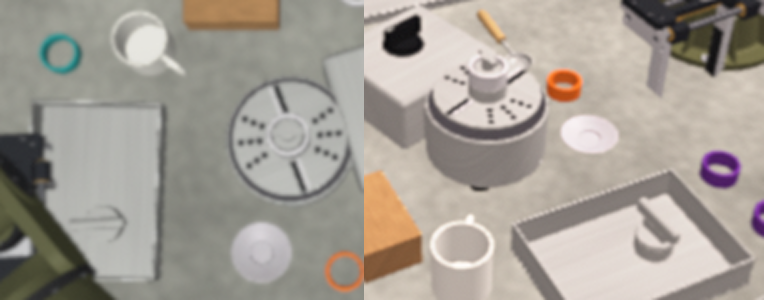

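The pictures show the nut upright in the deep tray at crop (97,222). The spacer is still on the shaft at crop (288,134), which is about (0.528, 0.099) in world x, y. I go back for the spacer.

>>> jog_arm([
  [-0.04,0.014,0,0,0,0,1],
  [-0.04,0.014,0,0,0,0,1],
  [-0.04,0.014,0,0,0,0,1],
  [-0.04,0.014,0,0,0,0,1],
  [-0.04,0.014,0,0,0,0,1],
])

```text
time_s: 17.95
ee_pos: [0.4955, 0.1804, 0.2759]
eef_rot: [-3.141, 0.0, 1.599]
force: [0.3, 0.3, -0.1]
grip_width: 0.0938
grip_force: 0.0
```

>>> jog_arm([
  [-0.04,0.014,0,0,0,0,1],
  [-0.03,0.01,0,0,0,0,1],
  [-0.0145,0.0055,0,0,0,0,1],
  [0,0,0,0,0,0,1],
  [0,0,0,0,0,0,1],
])

```text
time_s: 18.45
ee_pos: [0.5271, 0.0993, 0.2761]
eef_rot: [-3.141, -0.0, 1.599]
force: [0.1, 1.3, 0.5]
grip_width: 0.0942
grip_force: 0.0
```

```bash
python3 - <<'E'
from h import *
o=ctrl.get_obs();print(o["ee_pos"],o["eef_rot"],o["grip_width"])
print(onz("top",100+288/2.141,120+134/2.143,.178))
E
```

```text
[0.52711925 0.09926568 0.27613466] [-3.14113048e+00 -1.95229912e-04  1.59896609e+00] 0.09416494540013345
[0.52756932 0.09888543 0.178     ]
```

Down .122 to TCP .154, then close.

>>> jog_arm([
  [0,0,0.03,0,0,0,1],
  [-0.001,0,0.04,0,0,0,1],
  [0,0,0.035,0,0,0,1],
  [0,0,0.017,0,0,0,1],
  [0,0,0,0,0,0,1],
])

```text
time_s: 18.95
ee_pos: [0.5259, 0.0988, 0.1521]
eef_rot: [-3.137, 0.0, 1.601]
force: [0.6, 0.4, 1.0]
grip_width: 0.0942
grip_force: 0.0
```

>>> jog_arm([
  [0,0,0,0,0,0,-1],
  [0,0,0,0,0,0,-1],
  [0,0,0,0,0,0,-1],
  [0,0,0,0,0,0,-1],
  [0,0,0,0,0,0,-1],
], squeeze=20)

```text
time_s: 19.45
ee_pos: [0.5277, 0.0975, 0.1549]
eef_rot: [3.141, -0.0, 1.599]
force: [0.4, 0.1, 2.5]
grip_width: 0.0574
grip_force: 17.9
```

>>> jog_arm([
  [0,0,0,0,0,0,-1],
  [0,0,0,0,0,0,-1],
])

```text
time_s: 19.65
ee_pos: [0.5278, 0.0975, 0.1549]
eef_rot: [3.141, -0.0, 1.599]
force: [1.1, 0.5, 5.2]
grip_width: 0.056
grip_force: 20.0
```

>>> jog_arm([
  [0,0,-0.004,0,0,0,-1],
  [0,0,-0.01,0,0,0,-1],
  [0,0,-0.01,0,0,0,-1],
  [0,0,0,0,0,0,-1],
])

```text
time_s: 20.05
ee_pos: [0.5277, 0.0975, 0.1797]
eef_rot: [3.14, -0.0, 1.599]
force: [-0.7, 0.4, -0.6]
grip_width: 0.0562
grip_force: 20.0
```

>>> jog_arm([
  [0,0,-0.025,0,0,0,-1],
  [0,0,-0.035,0,0,0,-1],
  [0,0,-0.025,0,0,0,-1],
  [0,0,0,0,0,0,-1],
])

```text
time_s: 20.45
ee_pos: [0.5282, 0.0976, 0.2664]
eef_rot: [3.137, -0.0, 1.599]
force: [-0.4, 0.2, -1.9]
grip_width: 0.0565
grip_force: 20.0
```

>>> jog_arm([
  [0.02,0,0,0,0,0,-1],
  [0.04,0,0,0,0,0,-1],
  [0.04,0,0,0,0,0,-1],
  [0.04,0,0,0,0,0,-1],
  [0.04,0,0,0,0,0,-1],
])

```text
time_s: 20.95
ee_pos: [0.5217, 0.2788, 0.2616]
eef_rot: [-3.139, 0.001, 1.599]
force: [0.2, -0.4, -1.3]
grip_width: 0.0567
grip_force: 20.0
```

>>> jog_arm([
  [0.04,0,0,0,0,0,-1],
  [0.04,0,0,0,0,0,-1],
  [0.027,0,0,0,0,0,-1],
  [0,0,0,0,0,0,-1],
])

```text
time_s: 21.35
ee_pos: [0.5181, 0.387, 0.2606]
eef_rot: [-3.138, 0.002, 1.602]
force: [-0.3, -0.6, -1.7]
grip_width: 0.0567
grip_force: 20.0
```

>>> jog_arm([
  [0,0,0.04,0,0,0,-1],
  [0,0,0.05,0,0,0,-1],
  [0,0,0.05,0,0,0,-1],
  [0,0,0.05,0,0,0,-1],
  [0,0,0.03,0,0,0,-1],
])

```text
time_s: 21.85
ee_pos: [0.5174, 0.3822, 0.038]
eef_rot: [-3.136, 0.003, 1.598]
force: [0.8, 0.6, -0.7]
grip_width: 0.0568
grip_force: 20.0
```

>>> jog_arm([
  [0,0,0.012,0,0,0,-1],
  [0,0,0.006,0,0,0,-1],
  [0,0,0,0,0,0,-1],
])

```text
time_s: 22.15
ee_pos: [0.5197, 0.3843, 0.0259]
eef_rot: [3.141, -0.0, 1.599]
force: [-0.3, 0.4, -0.2]
grip_width: 0.0562
grip_force: 20.0
```

>>> jog_arm([
  [0,0,0.008,0,0,0,-1],
  [0,0,0.006,0,0,0,-1],
  [0,0,0.002,0,0,0,-1],
  [0,0,0,0,0,0,-1],
])

```text
time_s: 22.55
ee_pos: [0.5193, 0.3844, 0.0092]
eef_rot: [-3.141, 0.0, 1.599]
force: [-0.5, -0.3, -0.3]
grip_width: 0.0567
grip_force: 20.0
```

>>> jog_arm([
  [0,0,0.001,0,0,0,-1],
  [0,0,0.001,0,0,0,-1],
  [0,0,0,0,0,0,-1],
])

```text
time_s: 22.85
ee_pos: [0.5196, 0.3845, 0.0079]
eef_rot: [3.141, -0.0, 1.599]
force: [-1.3, -0.6, 3.3]
grip_width: 0.0569
grip_force: 20.0
```

>>> jog_arm([
  [0,0,0,0,0,0,0.6],
  [0,0,0,0,0,0,0.6],
  [0,0,0,0,0,0,0.6],
  [0,0,-0.005,0,0,0,0.6],
  [0,0,-0.03,0,0,0,0.6],
])

```text
time_s: 23.35
ee_pos: [0.5179, 0.3834, 0.0398]
eef_rot: [-3.137, 0.003, 1.599]
force: [0.2, 0.1, -0.3]
grip_width: 0.0753
grip_force: 0.0
```

>>> jog_arm([
  [0,0,-0.05,0,0,0,1],
  [0,0,-0.05,0,0,0,1],
  [0,0,-0.05,0,0,0,1],
  [0,0,-0.05,0,0,0,1],
  [0,0,-0.03,0,0,0,1],
])

```text
time_s: 23.85
ee_pos: [0.5197, 0.3845, 0.2775]
eef_rot: [3.137, -0.003, 1.599]
force: [-0.6, -0.8, 0.1]
grip_width: 0.0939
grip_force: 0.0
```

>>> jog_arm([
  [-0.04,0,0,0,0,0,1],
  [-0.04,0,0,0,0,0,1],
  [-0.04,0,0,0,0,0,1],
  [-0.04,0,0,0,0,0,1],
  [-0.04,0,0,0,0,0,1],
])

```text
time_s: 24.35
ee_pos: [0.5247, 0.1829, 0.2728]
eef_rot: [3.141, -0.0, 1.599]
force: [0.4, -0.1, -0.1]
grip_width: 0.0941
grip_force: 0.0
```

>>> jog_arm([
  [-0.04,0,0,0,0,0,1],
  [-0.03,0,0,0,0,0,1],
  [-0.017,0,0,0,0,0,1],
  [0,0,0,0,0,0,1],
  [0,0,0,0,0,0,1],
])

```text
time_s: 24.85
ee_pos: [0.5274, 0.0977, 0.2727]
eef_rot: [3.141, -0.0, 1.598]
force: [-0.8, -0.2, 0.3]
grip_width: 0.0946
grip_force: 0.0
```

```bash
python3 - <<'E'
from h import *
t=ctrl.camera("top");s=ctrl.camera("scene")
f=lambda a,w:cv2.resize(a,(w,300),interpolation=cv2.INTER_CUBIC)
c=np.hstack([f(t[120:260,100:270],364),f(s[165:320,190:390],400)])
cv2.imwrite("pics/crop5.png",c[...,::-1])
E
```

```text
(no output)
```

View pics/crop5.png

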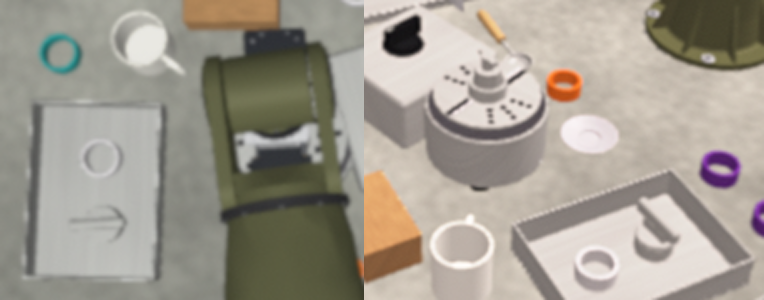

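The spacer is flat in the deep tray at crop (102,158), next to the nut at (97,222). Now the disc hub.

>>> jog_arm([
  [0,0,0.03,0,0,0,1],
  [0,0,0.04,0,0,0,1],
  [0,0,0.035,0,0,0,1],
  [0,0,0.02,0,0,0,1],
  [0,0,0.009,0,0,0,1],
])

```text
time_s: 25.45
ee_pos: [0.5266, 0.0983, 0.1364]
eef_rot: [-3.139, 0.0, 1.6]
force: [-0.7, 0.4, -0.3]
grip_width: 0.0942
grip_force: 0.0
```

>>> jog_arm([
  [0,0,0.004,0,0,0,1],
  [0,0,0,0,0,0,1],
  [0,0,0,0,0,0,-1],
  [0,0,0,0,0,0,-1],
  [0,0,0,0,0,0,-1],
], squeeze=45)

```text
time_s: 25.95
ee_pos: [0.5277, 0.0975, 0.135]
eef_rot: [3.141, -0.0, 1.599]
force: [-0.1, 0.3, -0.7]
grip_width: 0.0733
grip_force: 0.0
```

>>> jog_arm([
  [0,0,0,0,0,0,-1],
  [0,0,0,0,0,0,-1],
  [0,0,0,0,0,0,-1],
  [0,0,0,0,0,0,-1],
])

```text
time_s: 26.35
ee_pos: [0.5298, 0.0975, 0.1344]
eef_rot: [3.135, -0.0, 1.599]
force: [42.5, 1.9, -25.3]
grip_width: 0.0418
grip_force: 21.0
```

>>> jog_arm([
  [0,0,-0.004,0,0,0,-1],
  [0,0,-0.008,0,0,0,-1],
  [0,0,-0.01,0,0,0,-1],
  [0,0,0,0,0,0,-1],
])

```text
time_s: 26.75
ee_pos: [0.528, 0.0973, 0.1559]
eef_rot: [-3.142, 0.0, 1.598]
force: [-0.5, 0.5, 0.7]
grip_width: 0.0256
grip_force: 0.0
```

```bash
python3 - <<'E'
from h import *
s=ctrl.camera("scene");o=ctrl.get_obs();print(o["ee_pos"],o["grip_width"],o["grip_force"],o["force"])
cv2.imwrite("pics/crop6.png",cv2.resize(s[130:230,190:320],(780,600),interpolation=cv2.INTER_CUBIC)[...,::-1])
E
```

```text
[0.53034412 0.09741118 0.15615443] 0.01921948741037563 36.84631749987602 [ 58.68638977   2.70898215 -39.18899733]
```

View pics/crop6.png

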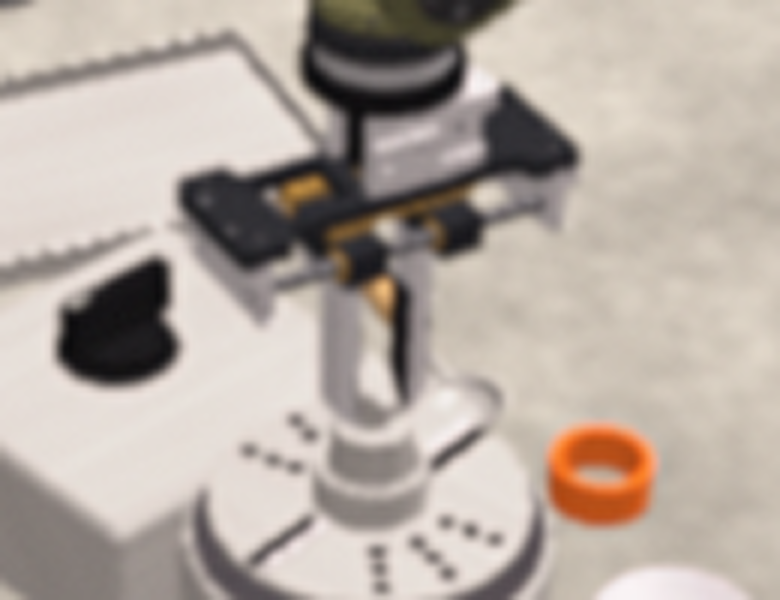

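The fingers closed on the bare shaft above the hub: the pads end about 18–20 mm higher than I assumed. The disc has not moved. I open, re-centre about 3 mm in +x as the side force shows, and go lower.

>>> jog_arm([
  [0,0,0,0,0,0,1],
  [0,0,0,0,0,0,1],
  [0,0,0,0,0,0,1],
  [0,0.003,0,0,0,0,1],
  [0,0,0,0,0,0,1],
], squeeze=6)

```text
time_s: 27.3
ee_pos: [0.5306, 0.0976, 0.1564]
eef_rot: [3.142, -0.0, 1.599]
force: [-0.2, -1.2, -0.2]
grip_width: 0.0555
grip_force: 0.0
```

>>> jog_arm([
  [0,0,0,0,0,0,1],
  [0,0,0.015,0,0,0,1],
  [0,0,0.01,0,0,0,1],
  [0,0,0.008,0,0,0,1],
  [0,0,0,0,0,0,1],
])

```text
time_s: 27.8
ee_pos: [0.5299, 0.0975, 0.1222]
eef_rot: [-3.14, 0.0, 1.599]
force: [-0.3, 0.1, 0.0]
grip_width: 0.0928
grip_force: 0.0
```

```bash
python3 - <<'E'
from h import *
o=ctrl.get_obs();print(o["ee_pos"],o["grip_width"],o["grip_force"],o["force"],ctrl.pinch_z)
E
```

```text
[0.52990742 0.09752115 0.12224919] 0.09282242613556116 0.0 [-0.28074035  0.12457211  0.01981944] 0.0188
```

>>> jog_arm([
  [0,0,0.004,0,0,0,1],
  [0,0,0.003,0,0,0,1],
  [0,0,0,0,0,0,1],
])

```text
time_s: 28.1
ee_pos: [0.5304, 0.0976, 0.1162]
eef_rot: [-3.141, -0.0, 1.599]
force: [0.8, -0.0, 0.4]
grip_width: 0.094
grip_force: 0.0
```

>>> jog_arm([
  [0,0,0,0,0,0,-1],
  [0,0,0,0,0,0,-1],
  [0,0,0,0,0,0,-1],
  [0,0,0,0,0,0,-1],
  [0,0,0,0,0,0,-1],
], squeeze=6)

```text
time_s: 28.6
ee_pos: [0.5304, 0.0976, 0.1164]
eef_rot: [-3.142, -0.0, 1.599]
force: [-0.1, 0.3, 0.0]
grip_width: 0.0591
grip_force: 6.0
```

>>> jog_arm([
  [0,0,0,0,0,0,-1],
  [0,0,0,0,0,0,-1],
  [0,0,0,0,0,0,-1],
])

```text
time_s: 28.9
ee_pos: [0.5304, 0.0976, 0.1164]
eef_rot: [-3.142, -0.0, 1.599]
force: [-0.7, 0.3, 0.7]
grip_width: 0.0586
grip_force: 6.0
```

>>> jog_arm([
  [0,0,0,0,0,0,-1],
  [0,0,0,0,0,0,-1],
  [0,0,0,0,0,0,-1],
  [0,0,-0.003,0,0,0,-1],
  [0,0,-0.005,0,0,0,-1],
], squeeze=50)

```text
time_s: 29.4
ee_pos: [0.53, 0.0975, 0.1239]
eef_rot: [-3.14, 0.0, 1.599]
force: [0.1, 0.7, -4.5]
grip_width: 0.057
grip_force: 50.0
```

>>> jog_arm([
  [0,0,-0.005,0,0,0,-1],
  [0,0,-0.005,0,0,0,-1],
  [0,0,0,0,0,0,-1],
])

```text
time_s: 29.7
ee_pos: [0.5308, 0.0976, 0.1352]
eef_rot: [3.14, -0.0, 1.599]
force: [-0.4, 0.4, -4.6]
grip_width: 0.0575
grip_force: 50.0
```

>>> jog_arm([
  [0,0,-0.015,0,0,0,-1],
  [0,0,-0.03,0,0,0,-1],
  [0,0,-0.04,0,0,0,-1],
  [0,0,-0.035,0,0,0,-1],
  [0,0,-0.015,0,0,0,-1],
])

```text
time_s: 30.2
ee_pos: [0.5311, 0.0977, 0.2729]
eef_rot: [3.137, -0.0, 1.599]
force: [0.7, -0.3, -4.3]
grip_width: 0.0576
grip_force: 50.0
```

>>> jog_arm([
  [-0.015,-0.003,0,0,0,0,-1],
  [-0.025,-0.005,0,0,0,0,-1],
  [-0.035,-0.007,0,0,0,0,-1],
  [-0.035,-0.007,0,0,0,0,-1],
  [-0.035,-0.007,0,0,0,0,-1],
])

```text
time_s: 30.7
ee_pos: [0.5044, -0.0501, 0.268]
eef_rot: [-3.14, -0.0, 1.599]
force: [0.4, 0.7, -3.6]
grip_width: 0.0574
grip_force: 50.0
```

>>> jog_arm([
  [-0.035,-0.007,0,0,0,0,-1],
  [-0.035,-0.007,0,0,0,0,-1],
  [-0.035,-0.007,0,0,0,0,-1],
  [-0.035,-0.008,0,0,0,0,-1],
  [-0.035,-0.008,0,0,0,0,-1],
])

```text
time_s: 31.2
ee_pos: [0.4721, -0.226, 0.268]
eef_rot: [-3.14, -0.001, 1.598]
force: [0.6, -0.1, -4.3]
grip_width: 0.0574
grip_force: 50.0
```

>>> jog_arm([
  [-0.035,-0.008,0,0,0,0,-1],
  [-0.035,-0.008,0,0,0,0,-1],
  [-0.035,-0.008,0,0,0,0,-1],
  [-0.03,-0.007,0,0,0,0,-1],
  [-0.025,-0.005,0,0,0,0,-1],
])

```text
time_s: 31.7
ee_pos: [0.4402, -0.387, 0.2677]
eef_rot: [-3.14, -0.001, 1.598]
force: [0.3, 0.7, -4.7]
grip_width: 0.0575
grip_force: 50.0
```

>>> jog_arm([
  [-0.01,-0.003,0,0,0,0,-1],
  [0,0,0,0,0,0,-1],
])

```text
time_s: 31.9
ee_pos: [0.4381, -0.396, 0.268]
eef_rot: [-3.14, -0.001, 1.597]
force: [-0.4, 0.5, -4.8]
grip_width: 0.0576
grip_force: 50.0
```

```bash
python3 - <<'E'
from h import *
s=ctrl.camera("scene");o=ctrl.get_obs();print(o["ee_pos"],o["eef_rot"],o["grip_width"],o["grip_force"],o["force"])
cv2.imwrite("pics/crop7.png",cv2.resize(s[60:200,140:300],(640,560),interpolation=cv2.INTER_CUBIC)[...,::-1])
E
```

```text
[ 0.43867087 -0.39503636  0.26841182] [-3.14061608e+00 -1.24674579e-03  1.59801361e+00] 0.057501272057605635 49.99820530414581 [-0.32384352 -0.04339063 -4.28476008]
```

View pics/crop7.png

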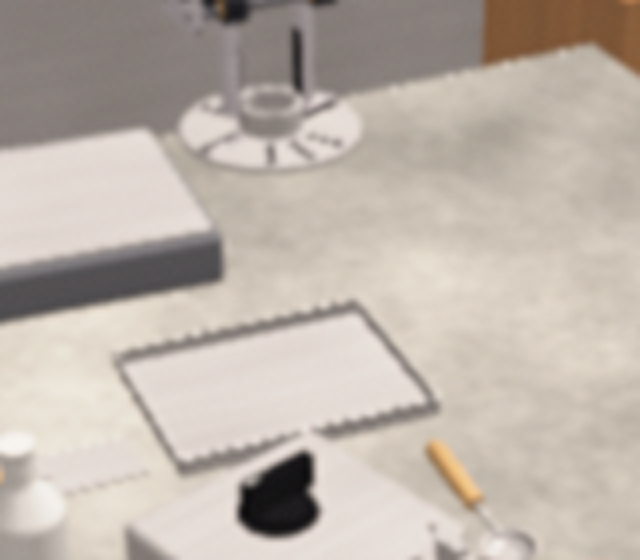

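The disc is held level at crop (270,125), above the shallow tray whose centre is near (275,385). Lowering it.

>>> jog_arm([
  [0,0,0.03,0,0,0,-1],
  [0,0,0.045,0,0,0,-1],
  [0,0,0.045,0,0,0,-1],
  [0,0,0.045,0,0,0,-1],
  [0,0,0.04,0,0,0,-1],
])

```text
time_s: 32.45
ee_pos: [0.4392, -0.3934, 0.0624]
eef_rot: [-3.141, -0.001, 1.6]
force: [0.2, -0.7, -4.7]
grip_width: 0.0574
grip_force: 50.0
```

>>> jog_arm([
  [0,0,0.025,0,0,0,-1],
  [0,0,0.015,0,0,0,-1],
  [0,0,0.008,0,0,0,-1],
  [0,0,0,0,0,0,-1],
])

```text
time_s: 32.85
ee_pos: [0.4394, -0.3948, 0.0164]
eef_rot: [-3.141, -0.0, 1.599]
force: [-0.3, -1.0, -4.5]
grip_width: 0.0574
grip_force: 50.0
```

>>> jog_arm([
  [0,0,0.006,0,0,0,-1],
  [0,0,0.005,0,0,0,-1],
  [0,0,0.002,0,0,0,-1],
  [0,0,0,0,0,0,-1],
])

```text
time_s: 33.25
ee_pos: [0.4391, -0.3952, 0.0033]
eef_rot: [-3.142, -0.0, 1.599]
force: [0.2, 1.1, -4.8]
grip_width: 0.0573
grip_force: 50.0
```

>>> jog_arm([
  [0,0,0.001,0,0,0,-1],
  [0,0,0.001,0,0,0,-1],
  [0,0,0,0,0,0,-1],
])

```text
time_s: 33.55
ee_pos: [0.4392, -0.3952, 0.0013]
eef_rot: [-3.142, -0.0, 1.599]
force: [-0.8, -0.2, -4.8]
grip_width: 0.0574
grip_force: 50.0
```

>>> jog_arm([
  [0,0,0.001,0,0,0,-1],
  [0,0,0.001,0,0,0,-1],
  [0,0,0,0,0,0,-1],
])

```text
time_s: 33.85
ee_pos: [0.4392, -0.3952, -0.0005]
eef_rot: [3.141, 0.0, 1.599]
force: [-0.1, 1.3, -3.3]
grip_width: 0.0575
grip_force: 50.0
```

>>> jog_arm([
  [0,0,0.0005,0,0,0,-1],
  [0,0,0,0,0,0,-1],
])

```text
time_s: 34.05
ee_pos: [0.4393, -0.3952, -0.0006]
eef_rot: [3.141, 0.0, 1.599]
force: [-3.5, 2.8, 4.5]
grip_width: 0.0575
grip_force: 50.0
```

Contact with the tray floor. Release and rise.

>>> jog_arm([
  [0,0,0,0,0,0,0.8],
  [0,0,0,0,0,0,0.8],
  [0,0,0,0,0,0,0.8],
  [0,0,0,0,0,0,0.8],
  [0,0,-0.005,0,0,0,0.8],
])

```text
time_s: 34.55
ee_pos: [0.439, -0.3949, 0.0035]
eef_rot: [-3.141, -0.001, 1.599]
force: [-0.1, -1.5, -0.5]
grip_width: 0.0841
grip_force: 0.0
```

>>> jog_arm([
  [0,0,-0.02,0,0,0,0.8],
  [0,0,-0.04,0,0,0,0.8],
  [0,0,-0.05,0,0,0,0.8],
  [0,0,-0.05,0,0,0,0.8],
  [0,0,-0.05,0,0,0,0.8],
])

```text
time_s: 35.05
ee_pos: [0.4389, -0.3949, 0.2164]
eef_rot: [3.141, 0.0, 1.599]
force: [0.0, -1.0, 1.3]
grip_width: 0.0847
grip_force: 0.0
```

>>> jog_arm([
  [0,0,-0.03,0,0,0,0.8],
  [0,0,0,0,0,0,0.8],
  [0,0,0,0,0,0,0.8],
  [0,0,0,0,0,0,0.8],
])

```text
time_s: 35.45
ee_pos: [0.4388, -0.3948, 0.2424]
eef_rot: [-3.14, -0.002, 1.599]
force: [0.0, -0.1, 0.1]
grip_width: 0.0845
grip_force: 0.0
```

```bash
python3 - <<'E'
from h import *
s=ctrl.camera("scene")
cv2.imwrite("pics/s8.png",cv2.resize(s,(768,576),interpolation=cv2.INTER_CUBIC)[...,::-1])
print("tray centre px",1.5*pix("scene",[.44,-.393,.01]),"disc edge px",(1.5*pix("scene",[[.439+.08*np.cos(a),-.395+.08*np.sin(a),.009] for a in np.arange(0,6.3,1.571)])).round())
E
```

```text
tray centre px [[314.38147061 233.02041553]] disc edge px [[286. 241.]
 [328. 249.]
 [342. 225.]
 [302. 218.]
 [286. 241.]]
```

View pics/s8.png

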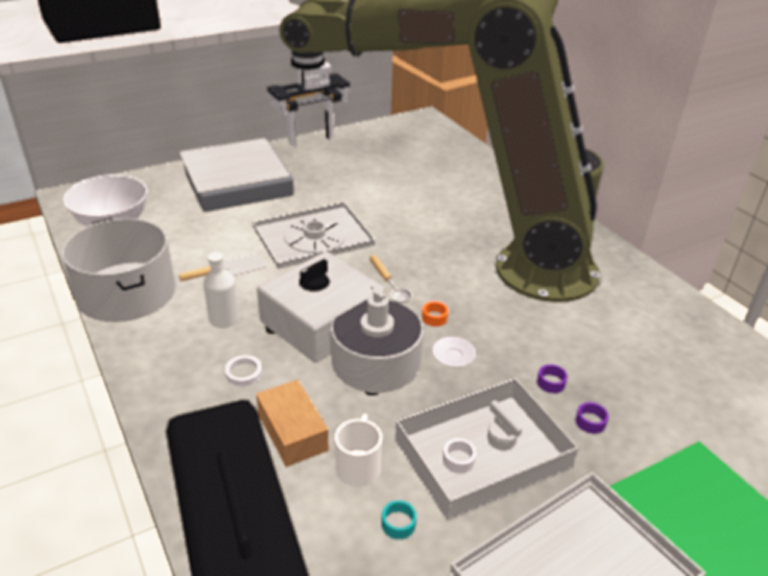

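The disc lies flat in the middle of the shallow tray at (314,233), and the nut (503,425) and spacer (460,452) are in the deep tray. The isolator is off and the bystanders have not moved. Handing in.

```bash
python3 -c "
from station import ctrl
print(ctrl.hand_in())"
```

```text
the job is handed in; nothing more can be done
None
```

Job handed in, verdict not shown: by the last picture the isolator is off, the nut and spacer are in the deep tray, the disc is flat in the middle of the shallow tray, and the other things on the counter are undisturbed; my first grip on the disc closed on the bare shaft by mistake (about 59 N at the wrist), and the second held.

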